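Fit the spacer sleeve on the tasting carousel

ROBOT

A 6-joint arm with a two-finger parallel gripper is mounted at the origin on the work surface. World frame = base frame: x ahead of the robot, y to its left, z up, the work surface at z = 0. Lengths are in m, angles in rad, forces in N, time in s.
With the tool pointing down it reaches from about 0.35 to 0.775 m from the base axis. Payload 5.5 kg.
Tool frame: the origin (TCP) lies at the very end of the fingers, on their centre line; the grasp point (between the pads) lies 19 mm behind it; z points along the fingers, y is the line along which they close (so a half turn about z gives the same grasp; the last joint's range is limited). The gripper opens to 85 mm and grips with 20 to 120 N. Pads are 22 mm wide; open, the fingers measure 114 mm over their backs; the gripper's body (76 mm by 85 mm) begins 54 mm behind the grasp point. The pads swing forward as they close: fully open they stand 13 mm farther back than shut.
Start: joints at [-1.456, 0.313, 0.046, 1.304, 0, 1.431], TCP at [0.145, -0.556, 0.231] pointing down, gripper open.
Joint ranges: [-2.76, 2.76], [-0.86, 1.69], [-1.03, 1.26], [-2.2, 2.34], [-1.47, 1.5], [-3.14, 3.14]. Speed limits (rad/s): [2.57, 2.57, 3.14, 3.14, 3.14, 3.14].

INTERFACE

Orientations are given as a unit quaternion [x, y, z, w].
In Python, from plant import env gives the robot as it stands. Calls block until the motion is done:
- env.move_ptp(position, orientation): joint-space move of the TCP to a pose.
- env.line_to(position, attitude=None, rate=0.15): straight line of the TCP; attitude=None keeps the orientation; rate is the mean speed in m/s.
- env.set_joints(angles): joint-space move.
- env.set_gripper(opening): finger opening in m; the grip force is fixed at half the most; returns when the fingers have stopped.
- env.dwell(seconds).
- env.inverse_kinematics(position, orientation): joint angles nearest the present ones, or None.
- env.read_state(): the state.
- env.get_image(name): name is "scene" or "top" or "wrist"; returns the picture (480x640x3 uint8, blue, green, red); there is no depth.
- env.camera_info(name): a dict with "mtx" (3x3 intrinsics, pixels), "k1" (the pictures are not rectified: a ray, as slopes to the right and down, at radius r is drawn at 1 + k1 r^2 times it, then the intrinsics apply), "R" (3x3) and "t" (3): a world point X has camera coordinates R X + t; the wrist camera has in their place "T_tool_cam" (4x4, takes a point from camera to tool coordinates, whose origin is the TCP and whose axes are the flange's). Camera axes: x right, y down, z forward; pixel columns grow to the right and rows downward; lengths in m; the calibration is good to about 2 mm. A picture is of the moment at which its call begins: read the wrist's pose just before it. camera_info takes no time and is no camera call.
A pose or a line that the arm cannot do raises env.Unreachable and nothing moves.
- env.hand_in(): hands the job in; it is judged then, once.
Trained networks look in the newest picture that a camera, given by its name, has taken for a name from the list of things; names that differ only in an ending like _2 or _b are one class to them, and where a whole thing is asked for, a point or a joint stands for the part that bears it (a point fixed in the world has none). Each returns a list of dicts, best first, with "p" (0 to 1); they miss things now and then, are a little off and sometimes report something else, mostly with a low value. They report only what shows in the picture. A call takes as long as a camera call. They do not tell look-alikes from the thing itself.
- env.find_in(camera, target): "pixel" ([column, row] in pixels, amid what is visible of it).
- env.cut_out(camera, target): "pixels" (480x640 bool, what is visible of it) and "pixel" ([column, row] in pixels, amid what is visible of it).
- env.landmark_of(camera, target): "pixel" ([column, row] in pixels: a listed point, or the origin of a listed thing).
The state is a dict: "clock": time; "joints": joint angles; "joint_velocities": joint speeds; "effort": joint torques, N m; "eef_pos": TCP position; "eef_rot": TCP orientation; "wrist_force": force on the tool from outside, world axes, zero at the start; "ft_torque": the same for the moment, N m; "grip_width": finger opening in m; "grasp_force": force on a finger pad.
Only numpy, scipy, OpenCV 4.12 (cv2) and the standard library are available. Lean on these libraries where they do the work, as an engineer would, in place of code of your own. Each camera call takes 0.05 s, during which the arm holds its last target. There are 200 camera calls.

TASK

The round tasting carousel is being built up for a second tier: take the tall metal spacer sleeve (not the short ring) and slide it down over the carousel's upright centre shaft until it stands upright and fully seated on the deck, then let go. Lower it gently, do not drop it, and leave the short ring and the jar where they stand.

Things in the scene. Friction and masses are not known exactly. Their poses are not given: they have to be found in the camera images.
- sleeve: the tall spacer sleeve: plain aluminium tube, open at both ends, standing upright on the bench; outer diameter 50 mm, bore 36 mm (wall 7 mm), height 70 mm, 125 to 255 g. Origin: centre of its underside; z along the bore, up.
- carousel: fixed tasting carousel, does not turn: round white deck 240 mm across, top 22 mm above the bench; bare upright steel shaft in its centre, 16 mm diameter, tip 82 mm above the deck (104 mm above the bench), last 8 mm tapered. Five fixed shallow dishes 48 mm across, 12 mm high, centres 92 mm from the shaft. Origin: on the shaft axis at bench height, z up. The seated sleeve's underside is 22 mm above it.
- short_ring: bystander: short aluminium ring, outer diameter 50 mm, bore 36 mm, height only 30 mm, lying flat on the bench, axis upright. Origin: centre of its underside, z up.
- jar: bystander: closed amber glass jar with a paper label and a metal lid, 66 mm diameter, 85 mm high, standing on the bench. Origin: centre of its underside, z up.
Not all that is in view belongs to the job. Leave any purple or turquoise look-alike of the sleeve alone.

How it is judged:
At the end, for the whole second after the job is handed in: The tall sleeve is round the carousel's shaft (axes within 14 mm), its underside on the deck within 6 mm, upright within 10 degrees, at rest; the short ring and the jar are within 30 mm of where they started and the jar is upright (within 11 degrees) (horizontal distance between sleeve and carousel below 0.014 m and z of sleeve in the frame of carousel between 0.016 and 0.028 m and angle between sleeve's own z axis and vertical below 0.17 rad and linear speed of sleeve below 0.02 m/s and distance of each of short_ring, jar from where it was at the start of the episode below 0.03 m and angle between jar's own z axis and vertical below 0.2 rad); the robot touches nothing.
It fails at once if the sleeve is dropped: it falls freely at more than 0.7 m/s (a fall of about 25 mm) (contact force between the fingers and sleeve below 0.1 N and linear speed of sleeve above 0.7 m/s).
It fails at once if the short ring is moved more than 30 mm (distance of short_ring from where it was at the start of the episode above 0.03 m).
It fails at once if the jar is moved more than 30 mm (distance of jar from where it was at the start of the episode above 0.03 m).
It fails at once if the jar is tipped more than 11 degrees (angle between jar's own z axis and vertical above 0.2 rad).
It also fails if it takes over 37 s, if anything falls off the work surface, if the arm or the gripper's body presses on something with over 40 N, if the wrist force passes 120 N, or if a joint passes its speed limit or range.

## Working session

There is one attempt and no reset: what is moved stays moved. The work goes in short steps, each a Python script; the robot and the scene stay as the last script left them, time stands still between calls to the robot, and variables do not carry over. Pictures are saved under pics/ and viewed, at most 10 in all, crops included, and the job is handed in when it is done.

```bash
mkdir -p pics; cat > h.py <<'E'
from plant import env
import numpy as np, cv2
def ray(cam,px):
    c=env.camera_info(cam); K=np.array(c["mtx"]); s=np.linalg.solve(K,[px[0],px[1],1])[:2]
    u=s.copy()
    for _ in range(20): u=s/(1+c["k1"]*(u@u))
    d=np.array([u[0],u[1],1.])
    if "R" in c:
        R=np.array(c["R"]);t=np.array(c["t"]); return -R.T@t, R.T@d
    from scipy.spatial.transform import Rotation as Ro
    st=env.read_state(); T=np.array(c["T_tool_cam"]); Rw=Ro.from_quat(st["eef_rot"]).as_matrix()
    return np.array(st["eef_pos"])+Rw@T[:3,3], Rw@T[:3,:3]@d
def at(cam,px,z):
    o,d=ray(cam,px); return o+d*(z-o[2])/d[2]
E
python3 - <<'E'
from h import *
print(env.read_state())
for c in ("scene","top"):
    cv2.imwrite(f"pics/{c}0.png",env.get_image(c))
    for n in ("sleeve","short_ring","carousel","jar"):
        for r in env.landmark_of(c,n): print(c,n,round(r["p"],2),np.round(r["pixel"],1),at(c,r["pixel"],0).round(4))
E
```

```text
{'clock': 0.0, 'joints': array([-1.45558004e+00,  3.13997051e-01,  4.49757273e-02,  1.30359948e+00,
        5.88403796e-07,  1.43122068e+00]), 'joint_velocities': array([-0.00076196, -0.00081417, -0.00141308, -0.00236016,  0.00103486,
        0.00174818]), 'effort': array([ 3.25236499e-05, -4.80626750e+01,  2.98533851e+01,  1.95334491e-02,
       -1.26946256e-04, -3.53147335e-06]), 'eef_pos': array([ 0.14487026, -0.55592145,  0.23040945]), 'eef_rot': array([ 9.91895691e-01,  1.27051590e-01,  1.14046634e-05, -9.12165998e-04]), 'wrist_force': array([-0.26690051,  0.24865473, -1.2040519 ]), 'ft_torque': array([-0.00487152,  0.00083589,  0.0389863 ]), 'grasp_force': 0.0, 'grip_width': 0.08558542881735694}
scene sleeve 0.66 [253.9 248.7] [ 0.5275 -0.1325  0.    ]
scene sleeve 0.6 [276.  193.9] [ 0.3824 -0.1525  0.    ]
scene sleeve 0.58 [313. 240.] [ 0.4708 -0.0385  0.    ]
scene sleeve 0.57 [312.7 207.9] [ 0.3936 -0.0684  0.    ]
scene sleeve 0.56 [216.2 286.9] [ 0.6254 -0.1565  0.    ]
scene short_ring 0.65 [265.8 306.8] [ 0.6321 -0.0607 -0.    ]
scene carousel 0.59 [433.3 288.9] [0.5017 0.1918 0.    ]
scene jar 0.94 [197.3 211.7] [ 0.4814 -0.277   0.    ]
top sleeve 0.95 [359.6 315.7] [ 0.3937 -0.0721  0.    ]
top sleeve 0.92 [397.7 230.1] [ 0.5283 -0.1359  0.    ]
top sleeve 0.81 [412.1 320.9] [ 0.3848 -0.1533  0.    ]
top sleeve 0.72 [414.6 175.8] [ 0.6172 -0.1664  0.    ]
top sleeve 0.63 [343.9 256.6] [ 0.4869 -0.0493  0.    ]
top sleeve 0.31 [492.4 255.8] [ 0.4848 -0.2833  0.    ]
top short_ring 0.92 [349.9 167.3] [ 0.6336 -0.0618  0.    ]
top carousel 0.71 [197.5 247.3] [0.5052 0.1865 0.    ]
top jar 0.77 [492.2 254.3] [ 0.4872 -0.2831  0.    ]
```

View pics/top0.png

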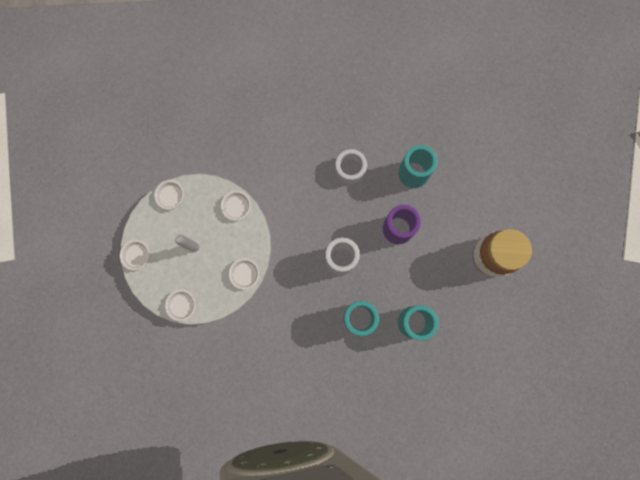

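View pics/scene0.png

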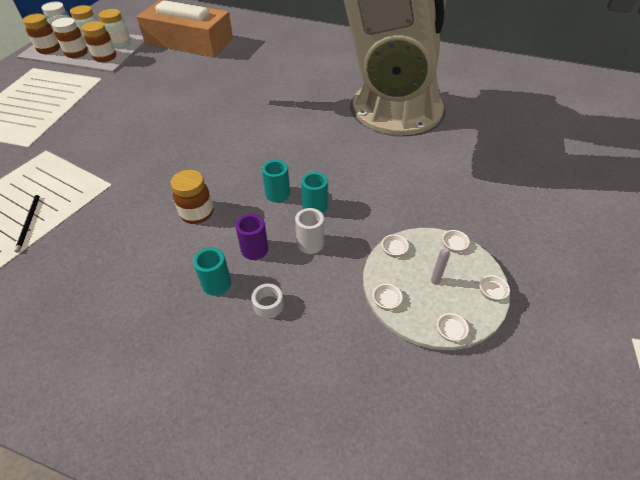

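The sleeve-like things in top / scene pixels are:
- Tall grey-white tube: top (343,255), scene (310,231).
- Short ring: top (351,165), scene (267,300). It is too low.
- Purple: top (402,224).
- Teal: top (419,166), (362,318) and (419,323).

The plain aluminium tall tube at scene (310,231) fits the description. I'll confirm it in a crop and measure it more precisely.

```bash
python3 - <<'E'
from h import *
t=cv2.imread("pics/top0.png"); s=cv2.imread("pics/scene0.png")
a=cv2.resize(t[200:300,300:400],(400,400),interpolation=3);b=cv2.resize(s[190:290,260:360],(400,400),interpolation=3)
cv2.imwrite("pics/crop.png",np.hstack([a,b]))
a=cv2.resize(t[215:265,160:220],(480,400),interpolation=3);b=cv2.resize(s[235:305,400:480],(320,280),interpolation=3)
b=np.vstack([b,np.zeros((120,320,3),np.uint8)])
cv2.imwrite("pics/crop2.png",np.hstack([a,b]))
for cam in("top","scene"):
    for r in env.cut_out(cam,"sleeve"):
        m=r["pixels"]; p=r["pixel"]; q=(343,255) if cam=="top" else (310,231)
        if np.hypot(*(np.array(p)-q))<15: print(cam,p,m.sum(),cv2.boundingRect(m.astype(np.uint8)))
# white rim in top picture
hsv=cv2.cvtColor(t,cv2.COLOR_BGR2HSV); m=((hsv[...,2]>150)&(hsv[...,1]<60)).astype(np.uint8)
w=np.zeros_like(m); w[230:282,318:370]=m[230:282,318:370]
c=max(cv2.findContours(w,cv2.RETR_EXTERNAL,cv2.CHAIN_APPROX_NONE)[0],key=cv2.contourArea)
e=cv2.fitEllipse(c);print("rim",e,at("top",e[0],.07))
cc=cv2.circle
K=np.array(env.camera_info("top")["mtx"]);print(K,-np.array(env.camera_info("top")["R"]).T@env.camera_info("top")["t"])
E
```

```text
top [345.4, 250.0] 781 (325, 237, 35, 38)
scene [310.2, 227.7] 1210 (294, 208, 31, 46)
rim ((342.3795166015625, 254.11517333984375), (32.54414367675781, 33.474063873291016), 105.92237091064453) [ 0.48215457 -0.04551885  0.07      ]
[[500.38421964   0.         312.58659751]
 [  0.         500.38421964 239.9194152 ]
 [  0.           0.           1.        ]] [ 0.39206696 -0.03091115  0.79144548]
```

View pics/crop.png

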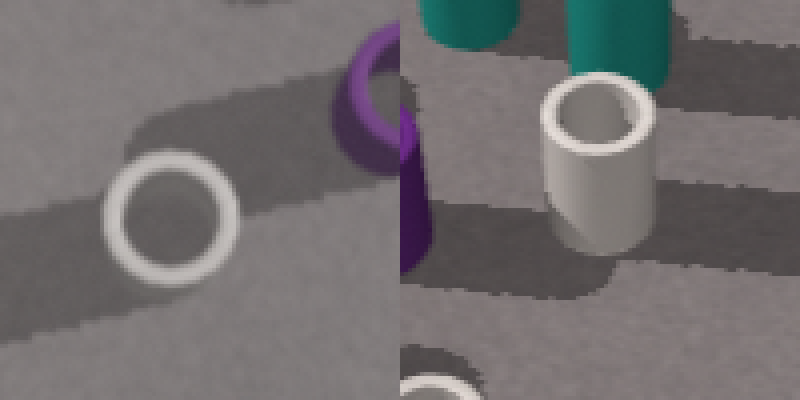

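View pics/crop2.png

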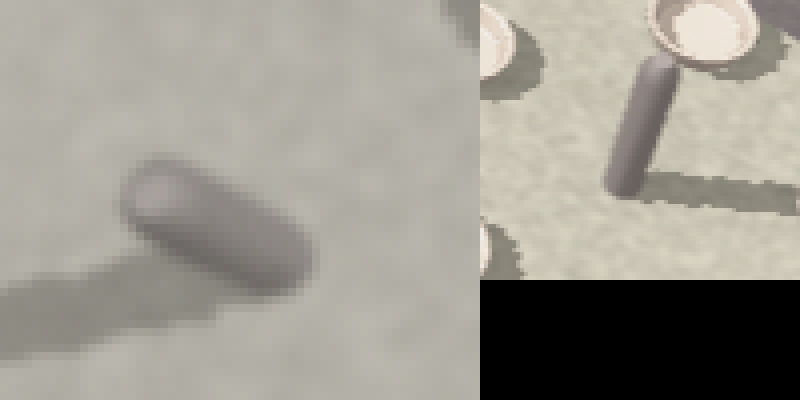

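The left and right crops confirm it: a plain, tall aluminium tube, with its rim centre at top (342.4,254.1) and scene (309,218). The shaft tip is at top (180,238.7) and scene (445,250), and its base is at top (195,247.7). Next I'll triangulate these and move to hover.

```bash
cat >> h.py <<'E'
def down(phi):  # tool z down, closing line at phi
    a=(phi+np.pi/2)/2; return np.array([np.cos(a),np.sin(a),0,0])
E
python3 - <<'E'
from h import *
print("sleeve",at("top",(342.4,254.1),.07),at("scene",(309.1,217.6),.07))
print("tip",at("top",(179.9,238.4),.104),at("scene",(444.8,250),.104))
print("base",at("top",(194.8,247.4),.022),at("scene",(435.6,281.5),.022))
t=cv2.imread("pics/top0.png"); hsv=cv2.cvtColor(t,cv2.COLOR_BGR2HSV)
# deck outline
r=max(env.cut_out("top","carousel"),key=lambda r:r["p"]); m=r["pixels"].astype(np.uint8)
c=max(cv2.findContours(m,0,cv2.CHAIN_APPROX_NONE)[0],key=cv2.contourArea); e=cv2.fitEllipse(cv2.convexHull(c)); print("deck",e,at("top",e[0],.022))
S=np.array([.482,-.0455]); 
for phi in (np.radians(68),np.radians(68)-np.pi):
    q=env.inverse_kinematics([*S,.2],down(phi)); q2=env.inverse_kinematics([.505,.187,.16],down(phi)); print(phi,q,q2)
phi=np.radians(68)
qs=[(p,env.inverse_kinematics([*S,.2],down(p))) for p in (phi,phi-np.pi)]
p=min((x for x in qs if x[1] is not None),key=lambda x:abs(x[1][5]))[0]
env.move_ptp([*S,.2],down(p)); print(p,env.read_state()["eef_pos"],env.read_state()["clock"])
cv2.imwrite("pics/w1.png",env.get_image("wrist"))
for r in env.landmark_of("wrist","sleeve"): print(r["p"],r["pixel"],at("wrist",r["pixel"],0))
for n in("short_ring","jar"):
  for r in env.landmark_of("wrist",n): print(n,r["p"],r["pixel"])
E
```

```text
sleeve [ 0.48217631 -0.04554892  0.07      ] [ 0.48062603 -0.04114463  0.07      ]
tip [0.50341584 0.18347349 0.104     ] [0.50130494 0.18866494 0.104     ]
base [0.50200299 0.1847914  0.022     ] [0.50179985 0.19132326 0.022     ]
deck ((195.1908416748047, 248.8499298095703), (146.7238311767578, 152.37310791015625), 48.05382537841797) [0.49969358 0.18410646 0.022     ]
1.1868238913561442 [-0.2601213   0.15066569 -0.24149527  1.17863537  0.          0.12385114] [ 0.20553142  0.27493966 -0.18391078  1.11194588  0.          0.58950385]
-1.954768762233649 [-0.2601213   0.15066569 -0.24149527  1.17863537  0.         -3.01774151] [ 0.20553142  0.27493966 -0.18391078  1.11194588  0.         -2.5520888 ]
1.1868238913561442 [ 0.48215049 -0.04623499  0.20004588] 2.8417
0.82 [258.4, 128.9] [ 0.39141276 -0.07000307  0.        ]
0.73 [268.3, 373.1] [ 6.24765669e-01 -1.66694385e-01 -5.55111512e-17]
0.7 [257.7, 290.9] [ 0.5323867  -0.13598518  0.        ]
0.69 [321.9, 212.5] [ 0.48242533 -0.04635991  0.        ]
0.6 [169.0, 158.5] [ 0.38359435 -0.15614001  0.        ]
short_ring 0.59 [360.1, 345.4]
jar 0.62 [107.7, 303.1]
```

View pics/w1.png

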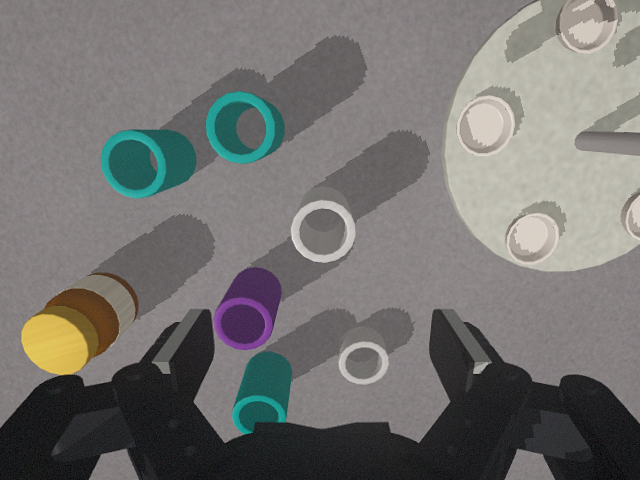

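The wrist view shows the sleeve rim at (323,231), with the purple tube at (246,310) and teal at (245,128) clear of the finger line. Three estimates agree to within about 4 mm, so I'll grasp it and lift.

```bash
python3 - <<'E'
from h import *
print("rim wrist",at("wrist",(323.3,231.3),.07))
env.line_to([.482,-.0452,.033],rate=.12); st=env.read_state(); print(st["eef_pos"],st["wrist_force"],st["clock"])
env.set_gripper(0.03); st=env.read_state(); print(st["grip_width"],st["grasp_force"],st["wrist_force"],st["eef_pos"])
env.line_to([.482,-.0452,.165],rate=.12); st=env.read_state(); print(st["grip_width"],st["grasp_force"],st["wrist_force"],st["clock"])
env.line_to([.502,.10,.175],rate=.12); st=env.read_state(); print(st["eef_pos"],st["clock"])
for cam in("wrist","scene"): cv2.imwrite(f"pics/{cam}2.png",env.get_image(cam))
cv2.imwrite("pics/s2c.png",cv2.resize(cv2.imread("pics/scene2.png")[90:350,240:540],(690,598)))
E
```

```text
rim wrist [ 0.48215689 -0.04500858  0.07      ]
[ 0.48257187 -0.04535789  0.03360551] [-0.02421046  0.15489171 -0.73441035] 4.5833
0.04923699204180403 61.603036634624004 [-0.78689689  1.1864048   5.17534274] [ 0.48238774 -0.04516194  0.03379705]
0.04914653000590137 62.18942888081074 [-1.24269784 -0.00892511 -1.90370384] 6.2667
[0.50188194 0.09948855 0.17489408] 7.6417
```

View pics/wrist2.png

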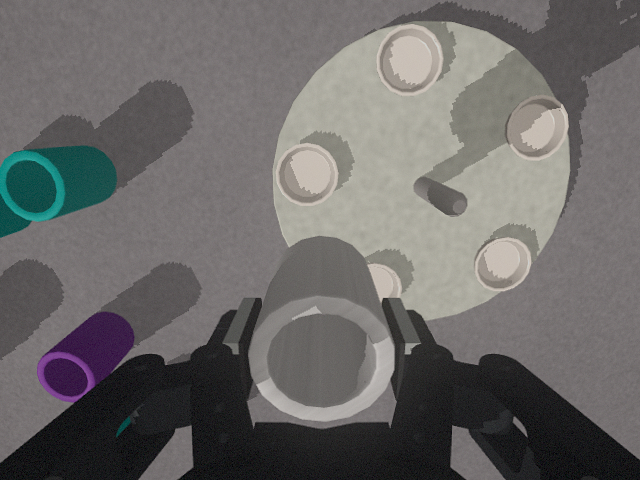

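View pics/s2c.png

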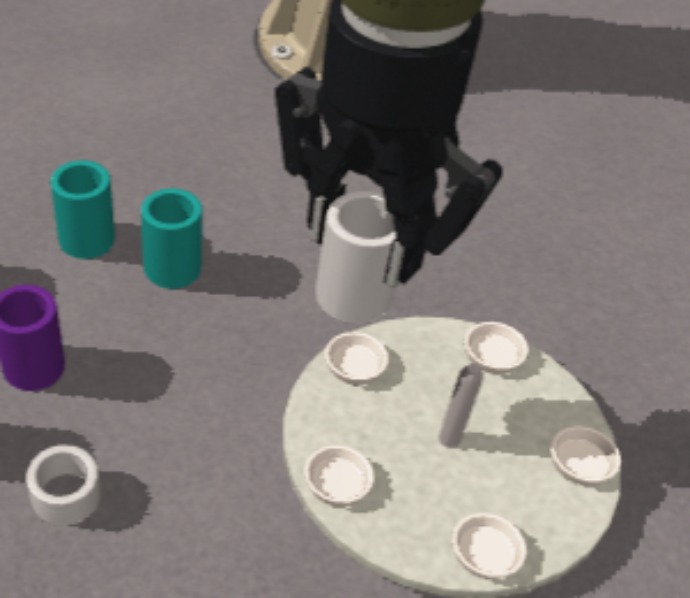

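The sleeve is held, and the scene view shows it about upright. In the wrist view the shaft tip is at (456,204) and its base is at about (420,184). I'll check both the tilt and the shaft position with the calibration.

```bash
python3 - <<'E'
from h import *
from scipy.spatial.transform import Rotation as Ro
print("tip",at("wrist",(456.5,204.5),.104),"base",at("wrist",(421,186),.022))
st=env.read_state(); c=env.camera_info("wrist"); T=np.array(c["T_tool_cam"]); Rw=Ro.from_quat(st["eef_rot"]).as_matrix(); p=st["eef_pos"]; print(p)
def proj(X):
    X=((X-p)@Rw-T[:3,3])@T[:3,:3]; u=X[:,:2]/X[:,2:]; u=u*(1+c["k1"]*(u**2).sum(1,keepdims=True)); return np.c_[u,np.ones(len(u))]@np.array(c["mtx"])[:2].T
a=np.linspace(0,2*np.pi,200); b0=p[2]-.0338
for z in (b0,b0+.07):
    q=proj(np.c_[p[0]+.025*np.cos(a),p[1]+.025*np.sin(a),a*0+z]); print(q.min(0),q.max(0),q[q[:,1].argmin()])
E
```

```text
tip [0.50142253 0.18453803 0.104     ] base [0.50236402 0.18426236 0.022     ]
[0.50196055 0.09938841 0.17495902]
[273.09714933 233.53216333] [370.86688512 324.22289357] [322.50669579 233.53216333]
[247.26653516 292.90124252] [397.03245381 421.28432226] [322.98735298 292.90124252]
```

The prediction for an upright, centred sleeve matches the picture to 2–3 px. The shaft is at (0.502, 0.185). I'll move over it and lower.

```bash
python3 - <<'E'
from h import *
C=[.502,.185]
env.line_to([*C,.175],rate=.1)
env.line_to([*C,.115],rate=.06); st=env.read_state(); f0=st["wrist_force"]; print(st["eef_pos"],f0,st["clock"])
env.line_to([*C,.062],rate=.06); st=env.read_state(); print(st["eef_pos"],st["wrist_force"],st["clock"])
z=.062
while z>.047 and np.linalg.norm(st["wrist_force"]-f0)<6:
    z-=.001; env.line_to([*C,z],rate=.02); st=env.read_state()
print(z,st["eef_pos"],st["wrist_force"],st["grip_width"],st["clock"])
cv2.imwrite("pics/s3.png",cv2.resize(env.get_image("scene")[130:350,300:540],(654,600)))
E
```

```text
[0.50238952 0.18511469 0.11545713] [ 0.25834927  0.53656362 -2.3823791 ] 9.8917
[0.5023476  0.18508202 0.06233374] [ 0.63693647 -0.64364068 -2.30289291] 10.925
0.05499999999999999 [0.50201907 0.1850282  0.05577541] [-2.77770099  0.76333558  4.67192444] 0.0496607689335747 12.675
```

View pics/s3.png

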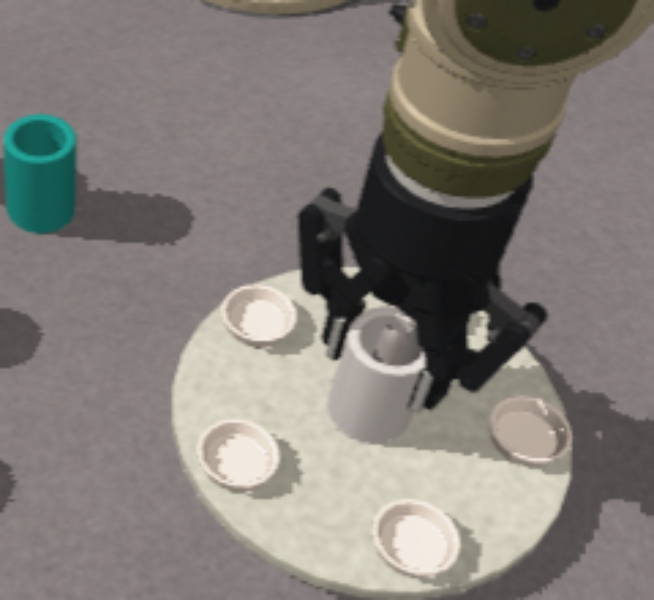

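Contact came exactly at the expected height, TCP at 0.0558. The picture shows the sleeve round the shaft, standing on the deck (crop 375,375), with the shaft tip inside its rim (395,340). I'll release it, retreat and check.

```bash
python3 - <<'E'
from h import *
C=[.502,.185]
env.set_gripper(.085); st=env.read_state(); print(st["grip_width"],st["grasp_force"],st["wrist_force"])
env.line_to([*C,.23],rate=.1); env.line_to([.40,.0,.25],rate=.15); env.dwell(.3); print(env.read_state()["clock"])
t=env.get_image("top")
for r in env.landmark_of("top","sleeve"): print(round(r["p"],2),r["pixel"],at("top",r["pixel"],.022))
cv2.imwrite("pics/f.png",cv2.resize(env.get_image("scene")[150:370,160:540],(760,440)))
for n in ("jar","short_ring"): print(n,[(r["pixel"],at("scene",r["pixel"],0)) for r in env.landmark_of("scene",n)[:1]])
E
```

```text
0.08511155228994866 0.0 [ 0.00625994 -0.18625388  0.32330281]
16.9417
jar [([195.5, 210.7], array([ 0.48024265, -0.28170323,  0.        ]))]
short_ring [([267.2, 306.6], array([ 0.6310021 , -0.05865479,  0.        ]))]
```

View pics/f.png

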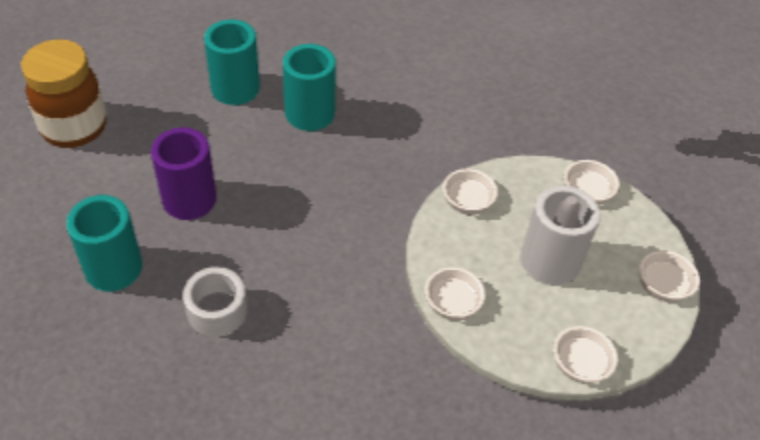

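The sleeve stands upright and seated round the shaft (crop 560,235). The jar and ring have not moved, and the gripper is clear.

```bash
python3 -c "
from plant import env
print(env.hand_in())"
```

```text
the job is handed in; nothing more can be done
None
```

The tall sleeve is over the carousel shaft, upright and seated on the deck, and released; the short ring and jar stand where they were, and the job is handed in at about 17 s on the robot's clock (verdict not shown).

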